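# Open the sprung lid of the carburettor test chamber

### The job

Open the test chamber on the bench so that the carburettor inside can be got at: press down its release tab with your fingertips so that the sprung lid pops up part way, let go of the tab, then push the lid back until it is fully open and stays open by itself. Just press and push, and leave the other things on the bench where they are.

Things in the scene. Friction and masses are not known exactly. Their poses are not given: they have to be found in the camera images.
- chamber: Test chamber, bolted to the bench: an aluminium box 140 (x) x 150 (y) mm, 80 mm high, on a pale teal foot plate (8 mm high, x -160 to +90 mm), with a carburettor fixed inside. Origin: under the box's centre, at bench height. x points level from the front (release tab) to the back (hinge), y along the hinge, z up. With the lid shut its top is at 89 mm, the hook's at 93 mm.
- tab_pad (a point): Centre of the upper face of the release tab's pad, 60 mm above the bench, 127 mm in front of the chamber's origin (x = -127 mm): a flat dark steel plate, 32 mm (x) by 36 mm (y), standing out in front of the box. It is the front end of a sprung rocker that turns about a y axis at chamber x = -81 mm, height 50 mm. Press it straight down.
- tab_hook (a point): Tip of the rocker's hook, over the lip of the shut lid. The hook's upright arm is 30 mm wide, its front face at chamber x = -93 mm at rest, its top at 93 mm. Pressing the pad swings the hook some 10 mm forward, off the lip.
- tab (a joint): Angle of the release tab (rad): 0 at rest, 0.26 pressed down to its stop (the pad is then about 12 mm lower). It frees the lid at about 0.16 to 0.2 rad. It takes about 2 N to start and 4 N at the stop, pressed at the pad's centre, and springs back when let go.
- lid (a joint): Angle of the lid (rad): 0 shut, about 1.0 popped up by its spring, 1.9 fully open at its stop (leaning 19 degrees backwards past upright). The spring acts only up to 1.0. Let go before upright (1.57), the lid falls back to about 1.0; past upright it falls to the stop and stays. It weighs about 0.2 kg; the hinge is damped.
- lid_hinge (a point): Middle of the lid's hinge line, at the back of the box: chamber x = +70 mm, height 80 mm. The lid's underside passes through this line. The lid turns about the chamber's y axis, its front edge swinging up and back.
- lid_edge (a point): End of the lip in the middle of the lid's free edge; moves with the lid. The lid: steel frame with a clear window, 140 mm from hinge to edge, 150 mm wide, 8 mm thick. The lip is 30 mm wide, 5 mm thick, and stands 14 mm out, so its end is 154 mm from the hinge line (about 210 mm above the bench when popped up, 235 mm when upright).
- carb_mid (a point): Bystander: half-way up a loose carburettor, aluminium, 80 x 60 mm, 86 mm high, standing beside the chamber. Leave alone.
- can_mid (a point): Bystander: half-way up a closed blue can, 52 mm across and 150 mm high, standing beside the chamber. Leave alone.
- jar_mid (a point): Bystander: half-way up a closed white jar, 60 mm across and 70 mm high, standing beside the chamber. Leave alone.
- driver_grip (a point): Bystander: handle of a screwdriver, 180 mm long, lying near the front of the chamber. Leave alone.

How it is judged:
On the way, in this order (a step that is already met when the one before it is completed fails the run):
1. the release tab is pressed down while the lid is still shut (value of joint tab above 0.08 rad and value of joint lid below 0.15 rad).
2. the lid has popped up part way and the tab is let go (value of joint lid between 0.7 and 1.3 rad and value of joint tab below 0.05 rad).
At the end, for the whole second after the job is handed in: The lid rests at its stop, open by more than 1.8 rad (of 1.9) and not moving; the release tab is back at rest (under 0.05 rad); the carburettor, can, jar and screwdriver beside the chamber are within 20 mm of where they started (value of joint lid above 1.8 rad and value of joint tab below 0.05 rad and velocity of joint lid between -0.05 and 0.05 rad/s and distance of each of carb_mid, can_mid, jar_mid, driver_grip from where it was at the start of the episode below 0.02 m); the robot touches nothing.
It fails at once if a bystander (loose carburettor, can, jar or screwdriver) is shifted, tipped or lifted by more than 20 mm (not (distance of each of carb_mid, can_mid, jar_mid, driver_grip from where it was at the start of the episode below 0.02 m)).
It also fails if it takes over 48 s, if anything falls off the work surface, if the arm or the gripper's body presses on something with over 40 N, if the wrist force passes 120 N, or if a joint passes its speed limit or range.

### The arm

A 6-joint arm with a two-finger parallel gripper is mounted at the origin on the work surface. World frame = base frame: x ahead of the robot, y to its left, z up, the work surface at z = 0. Lengths are in m, angles in rad, forces in N, time in s.
With the tool pointing down it reaches from about 0.275 to 0.975 m from the base axis. Payload 8.4 kg.
Tool frame: the origin (TCP) lies midway between the tips of the shut fingers; the grasp point (between the pads) lies 19 mm behind it (robot.tcp_to_grasp is the distance from the TCP to the grasp point, in m); z points along the fingers, y is the line along which they close (so a half turn about z gives the same grasp; the last joint's range is limited). The gripper opens to 92 mm and grips with 3 to 60 N. Pads are 20 mm wide; open, the fingers measure 128 mm over their backs; the gripper's body (75 mm by 189 mm) begins 69 mm behind the grasp point.
Start: joints at [-1.306, 0.353, 1.633, -0, 1.155, -0.002], TCP at [0.165, -0.603, 0.215] pointing down, gripper open.
Joint ranges: [-2.63, 2.63], [-0.92, 2.1], [0.06, 2.66], [-1.3, 4.44], [0, 2.69], [-3.02, 3.02]. Speed limits (rad/s): [2.22, 2.22, 2.79, 3.14, 3.14, 3.14].

### API

Orientations are given as a unit quaternion [x, y, z, w].
In Python, from plant import robot gives the robot as it stands. Calls block until the motion is done:
- robot.reach(position, orientation): joint-space move of the TCP to a pose.
- robot.move_linear(position, frame=None, vel=0.15): straight line of the TCP; frame=None keeps the orientation; vel is the mean speed in m/s.
- robot.goto_joints(angles): joint-space move.
- robot.grip(opening): finger opening in m; the grip force is fixed at half the most; returns when the fingers have stopped.
- robot.wait(seconds).
- robot.inverse_kinematics(position, orientation): joint angles nearest the present ones, or None.
- robot.sense(): the state.
- robot.camera(name): name is "scene" or "top" or "wrist"; returns the picture (480x640x3 uint8, red, green, blue); there is no depth.
- robot.camera_info(name): a dict with "intrinsics" (3x3 intrinsics, pixels), "distortion" ([k1, k2, p1, p2, k3] as OpenCV has them; the pictures are not rectified), "R" (3x3) and "t" (3): a world point X has camera coordinates R X + t. Camera axes: x right, y down, z forward; pixel columns grow to the right and rows downward; lengths in m; the calibration is good to about 2 mm. A picture is of the moment at which its call begins: read the wrist's pose just before it. camera_info takes no time and is no camera call; for the wrist camera it gives the pose at the moment of the call.
A pose or a line that the arm cannot do raises robot.PlanningError and nothing moves.
- robot.sign_off(): hands the job in; it is judged then, once.
Trained networks look in the newest picture that a camera, given by its name, has taken for a name from the list of things; names that differ only in an ending like _2 or _b are one class to them, and where a whole thing is asked for, a point or a joint stands for the part that bears it (a point fixed in the world has none). Each returns a list of dicts, best first, with "p" (0 to 1); they miss things now and then, are a little off and sometimes report something else, mostly with a low value. They report only what shows in the picture. A call takes as long as a camera call.
- robot.boxes_of(name, camera): "xyz" ([x, y, z] in m, in the coordinates of the camera as it stood for that picture, good to about 4 mm: the middle of the surface that is visible of it).
- robot.spot_point(name, camera): "xyz" ([x, y, z] in m, in the coordinates of the camera as it stood for that picture, good to about 4 mm: a listed point, or the origin of a listed thing).
The state is a dict: "time_s": time; "q": joint angles; "joint_velocities": joint speeds; "tau": joint torques, N m; "eef_pos": TCP position; "tool_rot": TCP orientation; "ft_force": force on the tool from outside, world axes, zero at the start; "moment": the same for the moment, N m; "gripper_width": finger opening in m; "gripper_force": force on a finger pad.
Only numpy, scipy, OpenCV 4.12 (cv2) and the standard library are available. Lean on these libraries where they do the work, as an engineer would, in place of code of your own. Each camera call takes 0.05 s, during which the arm holds its last target. There are 200 camera calls.

## Working session

There is one attempt and no reset: what is moved stays moved. The work goes in short steps, each a Python script; the robot and the scene stay as the last script left them, time stands still between calls to the robot, and variables do not carry over. Pictures are saved under pics/ and viewed, at most 10 in all, crops included, and the job is handed in when it is done.

```bash
ls; mkdir -p pics
cat > h.py <<'E'
import numpy as np, cv2
from plant import robot
def world(cam, p, info=None):
    i=info or robot.camera_info(cam); return np.array(i["R"]).T@(np.array(p)-np.array(i["t"]))
def pix(cam,X):
    i=robot.camera_info(cam); return cv2.projectPoints(np.array(X,float).reshape(-1,3),cv2.Rodrigues(np.array(i["R"]))[0],np.array(i["t"],float),np.array(i["intrinsics"],float),np.array(i["distortion"],float))[0].reshape(-1,2)
def snap(cam,name):
    im=robot.camera(cam); cv2.imwrite(f"pics/{name}.png",cv2.cvtColor(im,cv2.COLOR_RGB2BGR)); return im
E
python3 - <<'E'
from h import *
np.set_printoptions(precision=4,suppress=True)
for c in("scene","top"):
    snap(c,c+"0")
    for n in("chamber","tab_pad","tab_hook","lid_hinge","lid_edge","carb_mid","can_mid","jar_mid","driver_grip"):
        for d in robot.spot_point(n,c)[:2]: print(c,n,round(d["p"],2),world(c,d["xyz"]))
print(robot.sense()["time_s"])
E
```

```text
pics
scene chamber 0.78 [ 0.56   -0.0016  0.0037]
scene chamber 0.38 [0.5042 0.261  0.0142]
scene tab_pad 0.67 [0.4427 0.0392 0.0625]
scene tab_hook 0.59 [0.4834 0.0259 0.0895]
scene tab_hook 0.3 [0.668  0.1796 0.0354]
scene lid_hinge 0.7 [ 0.6243 -0.022   0.0825]
scene lid_edge 0.74 [0.4856 0.0258 0.083 ]
scene lid_edge 0.4 [0.5039 0.2658 0.0125]
scene carb_mid 0.92 [ 0.3638 -0.142   0.0446]
scene can_mid 0.69 [ 0.5017 -0.2069  0.0777]
scene driver_grip 0.86 [0.5018 0.2643 0.0141]
top chamber 0.57 [0.5616 0.0002 0.0016]
top tab_pad 0.66 [0.441  0.0432 0.0614]
top tab_hook 0.67 [0.4911 0.0244 0.0928]
top lid_hinge 0.69 [0.6703 0.1858 0.0346]
top lid_hinge 0.59 [ 0.6322 -0.0218  0.0863]
top lid_edge 0.56 [0.4838 0.024  0.0848]
top lid_edge 0.37 [0.4924 0.0252 0.0948]
top carb_mid 0.83 [ 0.3716 -0.1374  0.0436]
top carb_mid 0.71 [0.6685 0.1835 0.0328]
top can_mid 0.55 [ 0.5036 -0.206   0.0765]
top jar_mid 0.94 [0.667  0.1834 0.0353]
top jar_mid 0.41 [ 0.3686 -0.1379  0.0435]
top driver_grip 0.87 [0.5116 0.2634 0.0158]
1.0
```

```bash
cd pics; python3 -c "
import cv2,numpy as np
a=cv2.imread('scene0.png');b=cv2.imread('top0.png')
cv2.imwrite('both.png',cv2.resize(np.hstack([a,b]),(800,300),interpolation=cv2.INTER_AREA))"
```

```text
(no output)
```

View pics/top0.png

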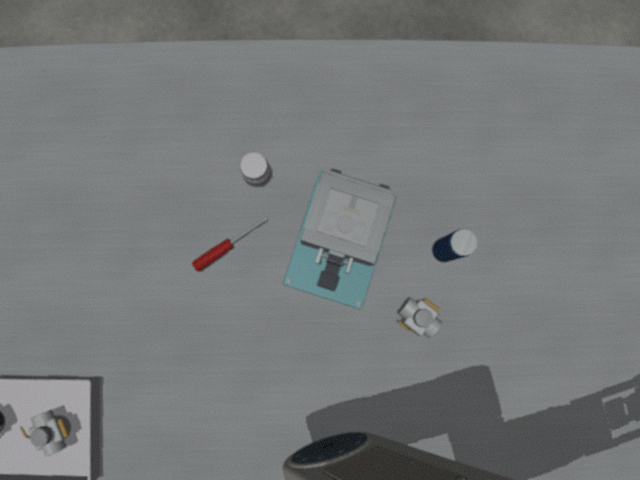

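View pics/scene0.png

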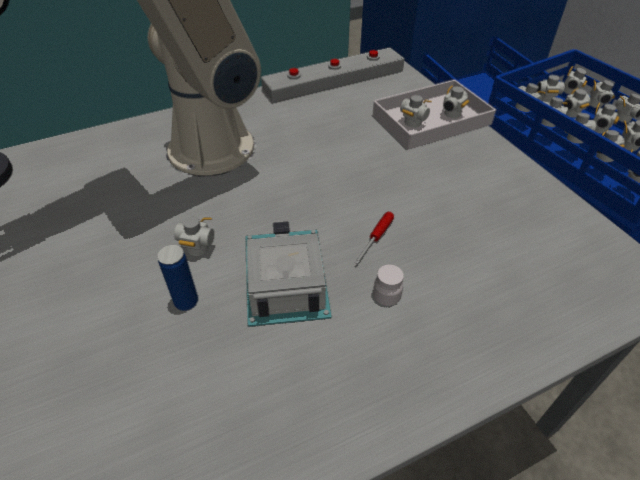

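The top view shows the chamber at about (345,218), its dark pad at (328,277) and its yaw at about -0.3 rad. The can is at (460,245), the carburettor at (420,317), the jar at (255,168) and the screwdriver at (213,254). The scene view agrees, and the networks' extra hits lie on other objects. Next I'll fit the pose, hover over the pad and check it with the wrist camera.

```bash
cat >> h.py <<'E'
from scipy.spatial.transform import Rotation as Ro
import json
def fit(obs):  # obs: list of (chamber x, world xyz); 2D pose fit
    a=np.array([o[0] for o in obs]); P=np.array([o[1][:2] for o in obs])
    ac=a-a.mean(); d=(ac[:,None]*(P-P.mean(0))).sum(0); yaw=np.arctan2(d[1],d[0])
    o=P.mean(0)-a.mean()*np.array([np.cos(yaw),np.sin(yaw)]); return o,yaw
def W(x,y,z):
    o,yaw=json.load(open("pose.json")); c,s=np.cos(yaw),np.sin(yaw)
    return [o[0]+c*x-s*y,o[1]+s*x+c*y,z]
def quat():
    yaw=json.load(open("pose.json"))[1]
    qs=[(Ro.from_euler("z",yaw+k)*Ro.from_euler("x",np.pi)).as_quat() for k in(0,np.pi)]
    best=[(abs(j[5]),list(q)) for q in qs if (j:=robot.inverse_kinematics(W(-131,0,.2) if 0 else W(-.131,0,.2),q)) is not None]
    return min(best)[1]
E
python3 - <<'E'
from h import *
np.set_printoptions(precision=4,suppress=True)
obs=[(0,(.56,-.0016)),(0,(.5616,.0002)),(-.127,(.4427,.0392)),(-.127,(.441,.0432)),(.07,(.6243,-.022)),(.07,(.6322,-.0218)),(-.084,(.4856,.0258)),(-.084,(.4838,.024))]
o,y=fit(obs); print(o,y); json.dump([list(o),y],open("pose.json","w"))
q=quat(); print(q, robot.sense()["tool_rot"], robot.inverse_kinematics(W(-.131,0,.2),q))
p=robot.sense()["eef_pos"]; robot.move_linear([p[0],p[1],.28])
robot.grip(0)
robot.reach(W(-.145,0,.26),q)
info=robot.camera_info("wrist"); snap("wrist","w0")
nobs=[]
for n,x in(("tab_pad",-.127),("lid_edge",-.084),("chamber",0),("lid_hinge",.07)):
    for d in robot.spot_point(n,"wrist")[:2]: w=world("wrist",d["xyz"],info); print(n,round(d["p"],2),w, 'pred',W(x,0,0)[:2])
s=robot.sense(); print(s["time_s"],s["eef_pos"],s["ft_force"],s["gripper_width"])
im=cv2.imread("pics/w0.png")
for X in (W(-.127,0,.06),W(-.143,.018,.06),W(-.143,-.018,.06),W(-.084,0,.085),W(.07,0,.08)): cv2.circle(im,tuple(int(v) for v in pix("wrist",X)[0]),4,(0,0,255),1)
cv2.imwrite("pics/w0m.png",im)
E
```

```text
[ 0.5623 -0.0004] -0.3251747320318202
[np.float64(0.1618719888126532), np.float64(0.9868117648456753), np.float64(6.042479345896035e-17), np.float64(9.911800648551595e-18)] [ 0.9911  0.133   0.     -0.    ] [ 0.0909  0.077   2.0254  0.      1.0391 -1.1547]
tab_pad 0.95 [0.4383 0.0411 0.0589] pred [np.float64(0.441958166229857), np.float64(0.040186773073030375)]
chamber 0.63 [0.5588 0.0012 0.0021] pred [np.float64(0.5623027208762674), np.float64(-0.00038647139863020284)]
lid_hinge 0.85 [ 0.6232 -0.0223  0.0796] pred [np.float64(0.6286343651695645), np.float64(-0.02274967701293131)]
5.6667 [0.425  0.0456 0.26  ] [0.1486 0.463  0.2061] 0.0005669649569577735
```

View pics/w0m.png

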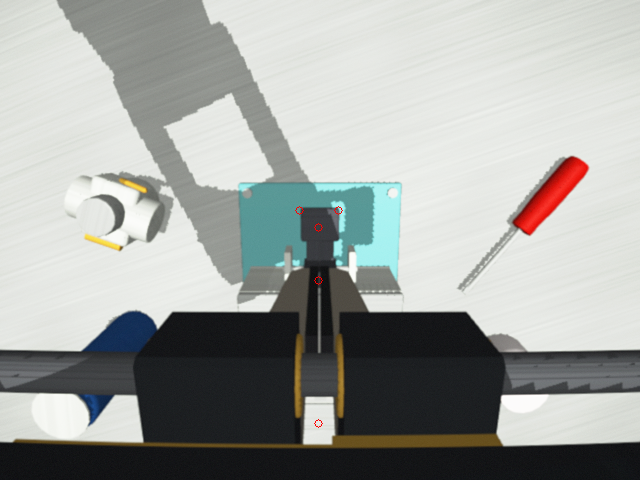

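The wrist view shows the pad at x 301–338, y 207–243, about 3 px in front of my prediction. The yaw is good, so I'll shift the origin 3 mm forward and press in small steps.

Run:
```python
from h import *
np.set_printoptions(precision=3,suppress=True)
o,y=json.load(open("pose.json")); o=[o[0]-.003*np.cos(y),o[1]-.003*np.sin(y)]; json.dump([o,y],open("pose.json","w"))
X=-.130
robot.reach(W(X,0,.13),quat()); robot.move_linear(W(X,0,.068),vel=.08)
f0=robot.sense()["ft_force"][2]
for z in np.arange(.062,.044,-.002):
    robot.move_linear(W(X,0,z),vel=.03); f=robot.sense()["ft_force"][2]-f0; print(round(z,3),round(f,2))
    if f>7: break
robot.wait(.5); snap("scene","s1")
robot.move_linear(W(X,0,.075),vel=.08); robot.move_linear(W(X-.05,0,.10)); robot.wait(.3)
snap("scene","s2")
for n in("lid_edge","tab_pad","tab_hook"):
    for d in robot.spot_point(n,"scene")[:2]: print(n,round(d["p"],2),world("scene",d["xyz"]))
print('edge expected at 1.0',W(.07-.154*np.cos(1),0,.08+.154*np.sin(1)),robot.sense()["time_s"])
cv2.imwrite("pics/s12.png",np.hstack([cv2.imread(f"pics/s{i}.png")[100:400,100:500] for i in(1,2)]))
```

```text
0.062 0.11
0.06 1.85
0.058 2.02
0.056 2.13
0.054 1.53
0.052 3.41
0.05 4.37
0.048 17.06
lid_edge 0.93 [ 0.554 -0.     0.211]
tab_hook 0.6 [ 0.504 -0.209  0.074]
edge expected at 1.0 [np.float64(0.5469454716140115), np.float64(0.004791107516846928), np.float64(0.20958653166041608)] 11.3417
```

View pics/s12.png

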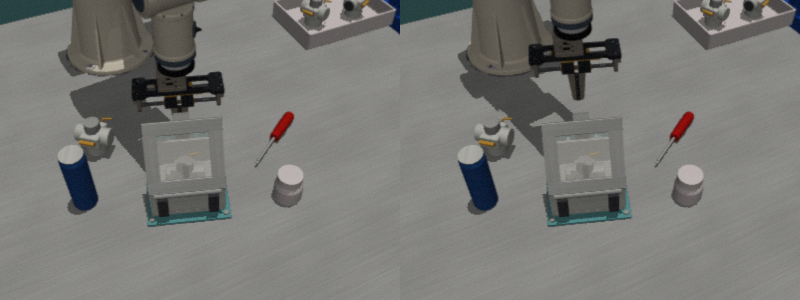

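The lid has popped up to about 1.0 rad in both views, with its edge at z 0.211, and the tab is free. Now I'll push the lid back.

Run:
```python
from h import *
Z=.178
robot.move_linear(W(-.18,0,Z)); robot.move_linear(W(-.05,0,Z))
f0=np.array(robot.sense()["ft_force"])
for x in np.arange(-.03,.081,.0183):
    robot.move_linear(W(x,0,Z),vel=.08); print(round(x,3),np.round(np.array(robot.sense()["ft_force"])-f0,1))
robot.wait(1.0)
robot.move_linear(W(-.05,0,Z)); robot.move_linear(W(-.2,0,.25)); robot.wait(1)
snap("scene","s3")
for c in("scene","top"):
    if c=="top": snap(c,"t3")
    for n in("lid_edge","carb_mid","can_mid","jar_mid","driver_grip","tab_pad"):
        for d in robot.spot_point(n,c)[:1]: print(c,n,round(d["p"],2),np.round(world(c,d["xyz"]),4))
print('expected',np.round(W(.07-.154*np.cos(1.9),0,.08+.154*np.sin(1.9)),4),robot.sense()["time_s"])
cv2.imwrite("pics/st3.png",np.hstack([cv2.imread("pics/s3.png")[100:400,100:500],cv2.imread("pics/t3.png")[120:420,150:550]]))
```

```text
-0.03 [-0.   0.5 -0.5]
-0.012 [ 0.5  0.3 -0.3]
0.007 [ 0.2  1.6 -0.5]
0.025 [0.5 1.8 0.4]
0.043 [ 0.5  1.8 -0.1]
0.062 [-0.2  1.4 -0.1]
0.08 [0.  1.5 0.1]
scene lid_edge 0.83 [ 0.6811 -0.0417  0.2249]
scene carb_mid 0.75 [ 0.3657 -0.1441  0.046 ]
scene jar_mid 0.74 [0.6698 0.1832 0.0343]
scene driver_grip 0.8 [0.5029 0.2628 0.0163]
scene tab_pad 0.58 [0.4383 0.0414 0.0623]
top lid_edge 0.91 [ 0.6778 -0.0393  0.222 ]
top carb_mid 0.73 [ 0.3673 -0.1413  0.0447]
top can_mid 0.84 [ 0.5016 -0.2052  0.0772]
top jar_mid 0.69 [0.6679 0.183  0.0366]
top driver_grip 0.57 [0.5076 0.267  0.0157]
top tab_pad 0.93 [0.4431 0.0408 0.0629]
expected [ 0.673  -0.0377  0.2257] 20.65
```

View pics/st3.png

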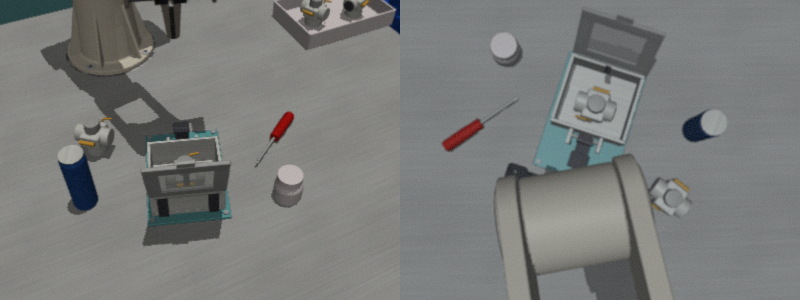

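The lid rests fully open, leaning back past upright. The tab is at rest, the bystanders haven't moved, and the robot is clear.

```bash
python3 -c "
from plant import robot
print(robot.sign_off())"
```

```text
the job is handed in; nothing more can be done
None
```

The chamber is open: the tab was pressed and let go, the lid was pushed back to its stop and stays there, the bystanders stayed in place, and the job was handed in at about 21 s of the 48 s allowed (no verdict was returned).

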